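# Kit the round arcade parts

## Task

Put the loose parts for the next control panel into the kit tray, each down in the recess of its own shape and size: the joystick in the square one, the large round button in the large round one, the two small round buttons in the two small round ones, all standing as they do now. Every button's brass terminals must point straight to the side of the tray that has the handle. Set the parts down, do not drop them, and leave the two square-flanged buttons where they are.

Things in the scene. Friction and masses are not known exactly. Their poses are not given: they have to be found in the camera images.
- joystick: Small arcade joystick standing on its square base 54 x 54 x 28 mm (black box under a steel plate), thin shaft, black ball top 32 mm dia whose centre is 68 above the underside. 0.2 kg. Origin: centre of the underside; z up. Grip the ball. For the kit.
- button_large: For the kit. Push-button standing face down: ROUND dia 56 mm white flange, 7 high; black barrel dia 26, z 7 to 38; red switch on top (20 in x, 10 in y, z 38 to 52) with brass terminals at z 40 to 50 sticking out on the -x side to 20 mm from the axis. 60 g. Origin: centre of the underside, z up; terminals point to -x. Grip the barrel across y, about 30 mm up.
- button_small_1: For the kit. Push-button standing face down: ROUND dia 38 mm white flange, 7 high; black barrel dia 26, z 7 to 38; red switch on top (20 in x, 10 in y, z 38 to 52) with brass terminals at z 40 to 50 sticking out on the -x side to 20 mm from the axis. 40 g. Origin: centre of the underside, z up; terminals point to -x. Grip the barrel across y, about 30 mm up.
- button_small_2: For the kit. Push-button standing face down: ROUND dia 38 mm white flange, 7 high; black barrel dia 26, z 7 to 38; red switch on top (20 in x, 10 in y, z 38 to 52) with brass terminals at z 40 to 50 sticking out on the -x side to 20 mm from the axis. 40 g. Origin: centre of the underside, z up; terminals point to -x. Grip the barrel across y, about 30 mm up.
- square_large: NOT for the kit. Push-button standing face down: SQUARE 52 x 52 mm white flange, 7 high; black barrel dia 26, z 7 to 38; red switch on top (20 in x, 10 in y, z 38 to 52) with brass terminals at z 40 to 50 sticking out on the -x side to 20 mm from the axis. 60 g. Origin: centre of the underside, z up; terminals point to -x. Grip the barrel across y, about 30 mm up.
- square_small: NOT for the kit. Push-button standing face down: SQUARE 40 x 40 mm white flange, 7 high; black barrel dia 26, z 7 to 38; red switch on top (20 in x, 10 in y, z 38 to 52) with brass terminals at z 40 to 50 sticking out on the -x side to 20 mm from the axis. 40 g. Origin: centre of the underside, z up; terminals point to -x. Grip the barrel across y, about 30 mm up.
- bay_stick: Plywood insert 84 x 84 x 14 mm, fixed in the tray, underside 4 above the bench; a SQUARE recess 70 x 70, 10 deep, floor 4 above the underside. Origin: underside, middle of its edge nearest the tray's handle side; the handle lies towards -x; recess centre at x +42, y 0. For the joystick.
- bay_large: Plywood insert 84 x 84 x 14 mm, fixed in the tray, underside 4 above the bench; a LARGE ROUND recess dia 72, 10 deep, floor 4 above the underside. Origin: underside, middle of its edge nearest the tray's handle side; the handle lies towards -x; recess centre at x +42, y 0. For the large round button.
- bay_small_1: Plywood insert 84 x 84 x 14 mm, fixed in the tray, underside 4 above the bench; a SMALL ROUND recess dia 54, 10 deep, floor 4 above the underside. Origin: underside, middle of its edge nearest the tray's handle side; the handle lies towards -x; recess centre at x +42, y 0. For a small round button, either one.
- bay_small_2: Plywood insert 84 x 84 x 14 mm, fixed in the tray, underside 4 above the bench; a SMALL ROUND recess dia 54, 10 deep, floor 4 above the underside. Origin: underside, middle of its edge nearest the tray's handle side; the handle lies towards -x; recess centre at x +42, y 0. Tray: aluminium, 180 x 180 x 20, grey felt recess floors, dark bar handle on one side; 2 x 2 inserts in any arrangement.

How it is judged:
At the end, for the whole second after the job is handed in: Joystick and the three round buttons each in its matching recess: within 11 mm of its centre along each axis, fully down (4 mm), upright (0.12 rad); terminals to the handle side within 0.35 rad; both square-flanged buttons upright, within 20 mm of their starts; all at rest (x of joystick in the frame of bay_stick between 0.031 and 0.053 m and y of joystick in the frame of bay_stick between -0.011 and 0.011 m and z of joystick in the frame of bay_stick between 0 and 0.008 m and x of button_large in the frame of bay_large between 0.031 and 0.053 m and y of button_large in the frame of bay_large between -0.011 and 0.011 m and z of button_large in the frame of bay_large between 0 and 0.008 m and angle between the x axis of button_large and the x axis of bay_large, either way round below 0.35 rad and x of bay_large in the frame of button_large below -0.02 m and (((x of button_small_1 in the frame of bay_small_1 between 0.031 and 0.053 m and y of button_small_1 in the frame of bay_small_1 between -0.011 and 0.011 m and z of button_small_1 in the frame of bay_small_1 between 0 and 0.008 m and angle between the x axis of button_small_1 and the x axis of bay_small_1, either way round below 0.35 rad and x of bay_small_1 in the frame of button_small_1 below -0.02 m) and (x of button_small_2 in the frame of bay_small_2 between 0.031 and 0.053 m and y of button_small_2 in the frame of bay_small_2 between -0.011 and 0.011 m and z of button_small_2 in the frame of bay_small_2 between 0 and 0.008 m and angle between the x axis of button_small_2 and the x axis of bay_small_2, either way round below 0.35 rad and x of bay_small_2 in the frame of button_small_2 below -0.02 m)) or ((x of button_small_1 in the frame of bay_small_2 between 0.031 and 0.053 m and y of button_small_1 in the frame of bay_small_2 between -0.011 and 0.011 m and z of button_small_1 in the frame of bay_small_2 between 0 and 0.008 m and angle between the x axis of button_small_1 and the x axis of bay_small_2, either way round below 0.35 rad and x of bay_small_2 in the frame of button_small_1 below -0.02 m) and (x of button_small_2 in the frame of bay_small_1 between 0.031 and 0.053 m and y of button_small_2 in the frame of bay_small_1 between -0.011 and 0.011 m and z of button_small_2 in the frame of bay_small_1 between 0 and 0.008 m and angle between the x axis of button_small_2 and the x axis of bay_small_1, either way round below 0.35 rad and x of bay_small_1 in the frame of button_small_2 below -0.02 m))) and angle between each of joystick, button_large, button_small_1, button_small_2, square_large, square_small's own z axis and vertical below 0.12 rad and linear speed of each of joystick, button_large, button_small_1, button_small_2, square_large, square_small below 0.02 m/s and distance of each of square_large, square_small from where it was at the start of the episode below 0.02 m); the robot touches nothing.
It fails at once if a square-flanged button is shifted by more than 2 cm (distance of any of square_large, square_small from where it was at the start of the episode above 0.02 m).
It fails at once if a part is let go or thrown with its underside more than 4 cm above the bench ((height (world z) of joystick above 0.04 m and contact force between the fingers and joystick below 0.02 N) or (height (world z) of button_large above 0.04 m and contact force between the fingers and button_large below 0.02 N) or (height (world z) of button_small_1 above 0.04 m and contact force between the fingers and button_small_1 below 0.02 N) or (height (world z) of button_small_2 above 0.04 m and contact force between the fingers and button_small_2 below 0.02 N)).
It also fails if it takes over 96 s, if anything falls off the work surface, if the arm or the gripper's body presses on something with over 40 N, if the wrist force passes 120 N, or if a joint passes its speed limit or range.

## Robot

A 6-joint arm with a two-finger parallel gripper is mounted at the origin on the work surface. World frame = base frame: x ahead of the robot, y to its left, z up, the work surface at z = 0. Lengths are in m, angles in rad, forces in N, time in s.
With the tool pointing down it reaches from about 0.375 to 0.9 m from the base axis. Payload 3.1 kg.
Tool frame: the origin (TCP) lies between the finger pads; the fingertips stand manip.finger_overhang ahead of it and the grasp point (between the pads) lies 5 mm behind it (manip.finger_overhang is the distance from the TCP to the fingertips, in m); z points along the fingers, y is the line along which they close (so a half turn about z gives the same grasp; the last joint's range is limited). The gripper opens to 85 mm and grips with 20 to 120 N. Pads are 22 mm wide; open, the fingers measure 114 mm over their backs; the gripper's body (76 mm by 85 mm) begins 54 mm behind the grasp point. The pads swing forward as they close: fully open they stand 13 mm farther back than shut.
Start: joints at [0.985, 0.527, 1.433, -0, 1.181, -0.178], TCP at [0.248, 0.574, 0.245] pointing down, gripper open.
Joint ranges: [-3.08, 3.08], [-0.75, 2.2], [0.22, 2.44], [-1.43, 4.57], [0, 2.65], [-2.85, 2.85]. Speed limits (rad/s): [2.79, 2.79, 3.14, 3.14, 3.14, 3.14].

## Interface

Orientations are given as a unit quaternion [x, y, z, w].
In Python, from station import manip gives the robot as it stands.
- The arm moves only by the tool drive_tool, never from a script. Its argument "plan" is a list of rows, each a list of 7 numbers: the shift along the tool's x, y, z in m, then the turn, a rotation vector about the tool's x, y, z in degrees, then the opening, from -1 (shut) to 1 (fully open). In form: [[x, y, z, wx, wy, wz, gripper], ...]. A call has 1 to 10 rows; each row shifts and turns the commanded pose from where the row before left it, along the tool's axes as they then stand; what a row does not reach is not made up. A row lasts 1/10 s, in which the tool goes at most 50 mm and 8.59 degrees, less where a joint would pass 70% of its speed; a pose out of reach is approached as far as the arm can. A call is refused whole if a number of a shift passes 0.05 or a number of a turn 8.59, either way. A call with a gripper value outside its range is refused whole. The fingers move at their own pace and stop on an object; "newtons" is the grip in N (left out, the last holds). Time passes only in rows, so rows that do not move let the fingers close. It gives the time, the measured TCP pose, the force, the opening and the grip force at its end, in the units of the state.
- manip.sense(): the state, without advancing time (a new reading comes with each control period).
- manip.snapshot(name): name is "side" or "top" or "wrist"; returns a dict with "image" (400x640x3 uint8, red, green, blue), "z_map" (400x640 float32, m along the optical axis (not along the pixel's ray), 0 where there is no reading), "fov_y" (degrees; the focal length in pixels is half the picture's height over the tangent of half this angle, whatever the lens; pixels are square), "cx", "cy" (the principal point, pixels), "extrinsics" (4x4, takes a point from camera to world coordinates); the wrist camera has in their place "mount" (4x4, takes a point from camera to tool coordinates, whose origin is the TCP and whose axes are the flange's). Camera axes: x right, y up, looking along -z (the intrinsics and any distortion apply to the point x, -y, -z); pixel columns grow to the right and rows downward; lengths in m; the calibration is good to about 2 mm. A picture is of the moment at which its call begins: read the wrist's pose just before it.
- manip.sign_off(): hands the job in; it is judged then, once.
The state is a dict: "t": time; "q": joint angles; "qd": joint speeds; "tau": joint torques, N m; "tcp_pos": TCP position; "tool_rot": TCP orientation; "force": force on the tool from outside, world axes, zero at the start; "ft_torque": the same for the moment, N m; "finger_gap": opening from 0.0 (shut) to 1.0 (fully open); "gripper_force": force on a finger pad.
Only numpy, scipy, OpenCV 4.12 (cv2) and the standard library are available. Lean on these libraries where they do the work, as an engineer would, in place of code of your own. Each camera call takes 0.05 s, during which the arm holds its last target. There are 200 camera calls.

## Working session

There is one attempt and no reset: what is moved stays moved. The work goes in short steps, Python scripts to look and compute and a tool call to move; the robot and the scene stay as the last step left them, time stands still between calls to the robot, and variables do not carry over. Pictures are saved under pics/ and viewed, at most 14 in all, crops included, and the job is handed in when it is done.

Besides the shell and the picture viewer there is one more tool, called after "Request:" in YAML: its name, and indented under it one key for each argument. drive_tool: Moves the arm, as the interface text tells. Its arguments: {"type":"object","properties":{"plan":{"type":"array"},"newtons":{"type":"number"}},"required":["plan"]}

```bash
mkdir -p pics; ls; python3 - <<'E'
from station import manip
import cv2,numpy as np
s=manip.sense();print(s['t'],s['tcp_pos'],s['tool_rot'],s['finger_gap'],manip.finger_overhang)
for n in('top','side'):
    d=manip.snapshot(n);np.savez(''+n+'.npz',**d)
    cv2.imwrite(f'pics/{n}0.png',d['image'][...,::-1]);print(n,{k:v for k,v in d.items() if k not in('image','z_map')})
E
```

```text
pics
0.0 [0.24743911 0.57317993 0.24430451] [ 2.02492739e-01  9.79283135e-01 -1.02604311e-03 -4.22686197e-04] 1.0006752429748331 0.014
top {'fov_y': 55.91843672208562, 'cx': 319.91315458345184, 'cy': 194.24448487266775, 'extrinsics': array([[ 1.94912741e-02,  9.87177978e-01, -1.58428946e-01,
         4.00116203e-01],
       [-9.99803944e-01,  1.97976593e-02,  3.55747050e-04,
        -2.71644752e-03],
       [ 3.48770795e-03,  1.58390951e-01,  9.87370317e-01,
         9.01932259e-01],
       [ 0.00000000e+00,  0.00000000e+00,  0.00000000e+00,
         1.00000000e+00]])}
side {'fov_y': 54.34715975947287, 'cx': 319.42247288992485, 'cy': 204.6096793450145, 'extrinsics': array([[-6.94987015e-01,  3.88908552e-01, -6.04767051e-01,
         4.06726095e-02],
       [-7.19021935e-01, -3.76740255e-01,  5.84015615e-01,
         4.40139404e-01],
       [-7.11425674e-04,  8.40724044e-01,  5.41463365e-01,
         4.46711196e-01],
       [ 0.00000000e+00,  0.00000000e+00,  0.00000000e+00,
         1.00000000e+00]])}
```

View pics/top0.png

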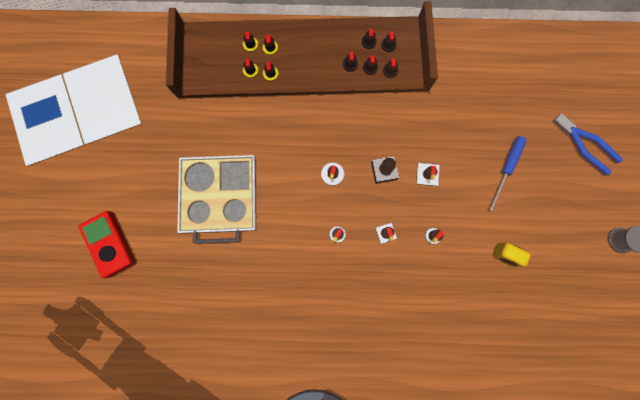

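View pics/side0.png

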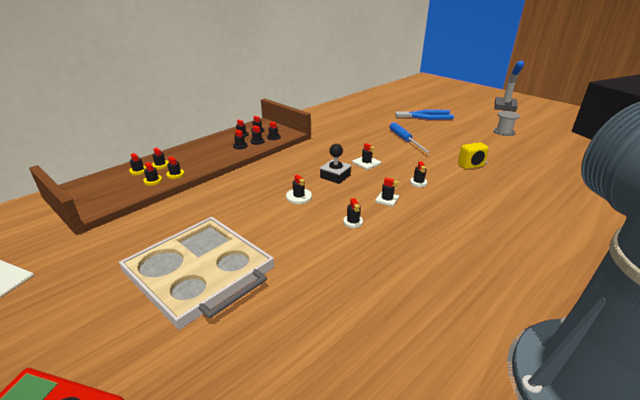

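Top view: large button (333,174), joystick (385,168), large square (428,174), small buttons (338,234) and (434,236), small square (386,233). In the tray, large recess (200,177), square (235,176), small (199,211) and (234,211), with the handle below at (217,238). The side view agrees. I'll measure these next.

```bash
cat > h.py <<'E'
import numpy as np,cv2
from scipy.spatial.transform import Rotation as R
def foc(d): return 200/np.tan(np.radians(float(d['fov_y']))/2)
def T(d,s=None):
    if 'extrinsics' in d: return d['extrinsics']
    M=np.eye(4);M[:3,:3]=R.from_quat(s['tool_rot']).as_matrix();M[:3,3]=s['tcp_pos'];return M@d['mount']
def ray(d,uv,s=None):
    uv=np.atleast_2d(uv).astype(float);M=T(d,s);f=foc(d)
    v=np.c_[(uv[:,0]-d['cx'])/f,-(uv[:,1]-d['cy'])/f,-np.ones(len(uv))]@M[:3,:3].T
    return M[:3,3],v
def plane(d,uv,z,s=None):
    o,v=ray(d,uv,s);return o+v*((z-o[2])/v[:,2])[:,None]
def cloud(d,s=None):
    uv=np.indices((400,640))[::-1].reshape(2,-1).T;o,v=ray(d,uv,s)
    return (o+v*d['z_map'].reshape(-1)[:,None]).reshape(400,640,3)
def masks(d):
    h=cv2.cvtColor(np.ascontiguousarray(d['image']),cv2.COLOR_RGB2HSV);H,S,V=[h[...,i].astype(int) for i in range(3)]
    return dict(white=(S<40)&(V>170),red=((H<6)|(H>174))&(S>180)&(V>110),grey=(S<45)&(V>80)&(V<165),
      brass=(H>14)&(H<32)&(S>110)&(V>110),black=V<60)
def blobs(m,amin,amax=1e9):
    n,l,st,c=cv2.connectedComponentsWithStats(np.ascontiguousarray(m).astype(np.uint8));
    return [(st[i],c[i],l==i) for i in range(1,n) if amin<=st[i][4]<=amax]
E
python3 - <<'E'
from h import *
for n in('top','side'):
    d=dict(np.load(n+'.npz'));m=masks(d);P=cloud(d);print(n)
    for k in('white','red','grey'):
        for st,c,b in blobs(m[k],15,3000):
            q=P[b];
            if not(0.25<np.median(q[:,0])<0.75 and abs(np.median(q[:,1]))<0.55):continue
            pts=np.argwhere(b)[:,::-1].astype(np.float32);hz=np.median(q[:,2])
            w=plane(d,pts,{'white':.007,'red':.052,'grey':.008}[k])
            (cc,rr)=cv2.minEnclosingCircle(w[:,:2].astype(np.float32))
            print(k,c.round(),st[4],'z',round(float(hz),4),'circ',np.round(cc,4),round(rr,4))
E
```

```text
top
white [217. 197.] 535 z 0.0191 circ [0.5418 0.247 ] 0.1277
white [383. 171.] 192 z 0.0273 circ [ 0.6104 -0.1613] 0.0367
white [332. 174.] 263 z 0.0064 circ [ 0.5953 -0.032 ] 0.0277
white [426. 175.] 283 z 0.0062 circ [ 0.5989 -0.2632] 0.0351
white [383. 232.] 120 z 0.0066 circ [ 0.4552 -0.1602] 0.0264
white [337. 234.] 65 z 0.0065 circ [ 0.4492 -0.0457] 0.0188
white [430. 235.] 56 z 0.0066 circ [ 0.45   -0.2727] 0.0185
red [333. 169.] 32 z 0.0507 circ [ 0.595  -0.0333] 0.0085
red [433. 170.] 36 z 0.0512 circ [ 0.5991 -0.2628] 0.0091
red [107. 248.] 1260 z 0.0335 circ [0.4148 0.476 ] 0.0739
red [389. 231.] 39 z 0.0515 circ [ 0.4556 -0.161 ] 0.0094
red [338. 233.] 36 z 0.0516 circ [ 0.4494 -0.0466] 0.0094
red [439. 234.] 39 z 0.0519 circ [ 0.4502 -0.2737] 0.0088
grey [185. 160.] 19 z 0.017 circ [0.6153 0.3217] 0.0167
grey [385. 169.] 41 z 0.0282 circ [ 0.614  -0.1621] 0.0226
grey [375. 171.] 22 z 0.0267 circ [ 0.6035 -0.1368] 0.0255
grey [199. 177.] 617 z 0.0084 circ [0.5802 0.2888] 0.0347
grey [234. 176.] 752 z 0.0081 circ [0.5855 0.2047] 0.0458
grey [503. 180.] 26 z 0.0142 circ [
[... 1485 characters left out ...]
2] 0.0669
grey [335. 161.] 35 z 0.0394 circ [ 0.6545 -0.1996] 0.0213
grey [336. 171.] 34 z 0.0244 circ [ 0.6262 -0.1786] 0.0373
grey [215. 239.] 104 z 0.0081 circ [0.5833 0.1873] 0.025
grey [195. 245.] 141 z 0.0082 circ [0.5889 0.2136] 0.0306
grey [160. 264.] 372 z 0.0083 circ [0.5847 0.2871] 0.0334
grey [229. 259.] 48 z 0.008 circ [0.5143 0.1985] 0.0137
grey [213. 295.] 1478 z 0.0127 circ [0.5356 0.2468] 0.1272
grey [235. 266.] 56 z 0.0081 circ [0.4917 0.1966] 0.0154
grey [ 17. 285.] 37 z 0.002 circ [0.6942 0.4726] 0.0253
grey [189. 284.] 122 z 0.0082 circ [0.5019 0.2765] 0.022
grey [173. 291.] 19 z 0.0081 circ [0.5114 0.3002] 0.0097
grey [191. 293.] 106 z 0.0082 circ [0.4879 0.2817] 0.0156
```

Request:
drive_tool:
  plan:
    - [-0.04,-0.019,-0.008,0,0,0,1]
    - [-0.04,-0.019,-0.008,0,0,0,1]
    - [-0.04,-0.019,-0.008,0,0,0,1]
    - [-0.04,-0.019,-0.008,0,0,0,1]
    - [-0.04,-0.019,-0.008,0,0,0,1]
    - [-0.04,-0.019,-0.008,0,0,0,1]
    - [-0.04,-0.019,-0.008,0,0,0,1]
    - [-0.04,-0.019,-0.008,0,0,-7.8,1]
    - [-0.04,-0.019,0,0,0,-7.8,1]
    - [-0.04,-0.019,0,0,0,-7.8,1]

```text
t: 1.1
tcp_pos: [0.5523, 0.2522, 0.3094]
tool_rot: [-0.003, 1.0, -0.0, -0.0]
force: [0.6, 0.1, 0.2]
finger_gap: 1.002
gripper_force: 0.0
```

Request:
drive_tool:
  plan:
    - [0,0,0,0,0,0,1]
    - [0,0,0,0,0,0,1]
    - [0,0,0,0,0,0,1]

```text
t: 1.4
tcp_pos: [0.5505, 0.2545, 0.3087]
tool_rot: [-0.0, 1.0, -0.0, -0.001]
force: [-0.6, -0.5, 0.6]
finger_gap: 0.997
gripper_force: 0.0
```

```bash
cat > snap.py <<'E'
import sys,pickle
from h import *
from station import manip
s=manip.sense();d=manip.snapshot('wrist');n=sys.argv[1]
pickle.dump((s,d),open(n+'.pkl','wb'));cv2.imwrite(f'pics/{n}.png',d['image'][...,::-1])
print(s['t'],s['tcp_pos'].round(4),s['tool_rot'].round(4),np.round(s['q'],2),s['force'].round(2));print(d['mount'].round(3),d['fov_y'])
E
python3 snap.py w1
```

```text
1.4 [0.5505 0.2545 0.3087] [-2.0e-04  1.0e+00 -0.0e+00 -1.1e-03] [ 0.25  0.44  1.4   0.    1.3  -1.32] [-0.58 -0.54  0.63]
[[-0.     0.944  0.329  0.085]
 [ 1.     0.    -0.001  0.   ]
 [-0.001  0.329 -0.944 -0.129]
 [ 0.     0.     0.     1.   ]] 68.13585398192649
```

View pics/w1.png

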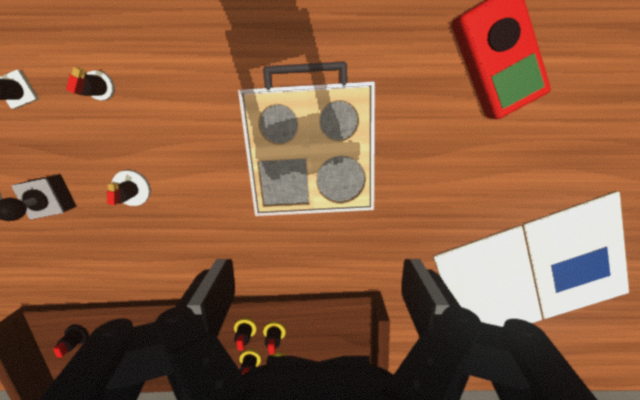

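Wrist view: small recesses at (278,124) and (339,120), square (285,182), large (341,180), with the handle at the top, towards -x. Next I'll view the parts.

Request:
drive_tool:
  plan:
    - [0,-0.045,0,0,0,0,1]
    - [0,-0.045,0,0,0,0,1]
    - [0,-0.045,0,0,0,0,1]
    - [0,-0.045,0,0,0,0,1]
    - [0,-0.045,0,0,0,0,1]
    - [0,-0.045,0,0,0,0,1]
    - [0,-0.045,0,0,0,0,1]
    - [0,-0.045,0,0,0,0,1]
    - [0,-0.045,0,0,0,0,1]
    - [0,0,0,0,0,0,1]

```text
t: 2.45
tcp_pos: [0.5522, -0.155, 0.3095]
tool_rot: [0.002, 1.0, -0.001, 0.001]
force: [0.8, -0.8, -0.6]
finger_gap: 1.002
gripper_force: 0.0
```

Request:
drive_tool:
  plan:
    - [0,0,0,0,0,0,1]
    - [0,0,0,0,0,0,1]
    - [0,0,0,0,0,0,1]

```text
t: 2.75
tcp_pos: [0.5519, -0.1489, 0.3094]
tool_rot: [-0.002, 1.0, 0.0, -0.0]
force: [0.3, 0.1, 0.0]
finger_gap: 0.999
gripper_force: 0.0
```

```bash
python3 snap.py w2; python3 - <<'E'
from h import *
import pickle
for n in('w1','w2'):
    s,d=pickle.load(open(n+'.pkl','rb'));P=cloud(d,s);m=masks(d);print(n)
    h=cv2.cvtColor(d['image'],cv2.COLOR_RGB2HSV)
    m['felt']=(h[...,1]<70)&(h[...,2]>35)&(P[...,2]<.012)&(P[...,2]>.003)
    for k,z in(('white',.007),('red',.052),('felt',.008),('brass',.045)):
        for st,c,b in blobs(m[k],20,6000):
            q=np.median(P[b],0)
            if not(0.25<q[0]<0.75 and abs(q[1])<0.4):continue
            if k=='felt' and q[1]<.12: continue
            if k=='white' and q[2]>.02: continue
            if k=='brass' and q[2]<.03: continue
            w=plane(d,np.argwhere(b)[:,::-1],z,s)[:,:2].astype(np.float32)
            cc,rr=cv2.minEnclosingCircle(w);ra=cv2.minAreaRect(w)
            print(k,c.round(),st[4],'z',q[2].round(4),'mean',w.mean(0).round(4),'circ',np.round(cc,4),round(rr,4),'rect',np.round(ra[0],4),np.round(ra[1],4),round(ra[2],1))
E
```

```text
2.75 [ 0.5519 -0.1489  0.3094] [-1.6e-03  1.0e+00  2.0e-04 -1.0e-04] [-0.46  0.39  1.49  0.    1.27 -2.03] [0.34 0.05 0.02]
[[-0.     0.944  0.329  0.085]
 [ 1.     0.    -0.001  0.   ]
 [-0.001  0.329 -0.944 -0.129]
 [ 0.     0.     0.     1.   ]] 68.13585398192649
w1
white [20. 90.] 399 z 0.0066 mean [ 0.4568 -0.1515] circ [ 0.455  -0.1588] 0.0266 rect [ 0.4554 -0.1588] [0.0393 0.0397] 18.7
white [92. 72.] 20 z 0.0069 mean [ 0.434  -0.0469] circ [ 0.4344 -0.0474] 0.0056 rect [ 0.4338 -0.0474] [0.0025 0.011 ] 0.0
white [105.  88.] 165 z 0.0066 mean [ 0.4541 -0.0347] circ [ 0.4515 -0.0416] 0.0182 rect [ 0.4544 -0.0366] [0.0193 0.0362] 59.7
white [284.  89.] 265 z 0.0195 mean [0.455  0.2096] circ [0.4537 0.2084] 0.0418 rect [0.4552 0.2085] [0.0061 0.0835] 3.4
white [134. 186.] 539 z 0.0067 mean [ 0.5934 -0.0234] circ [ 0.596  -0.0298] 0.0274 rect [ 0.595  -0.0264] [0.0544 0.0464] 15.6
red [72. 84.] 149 z 0.0517 mean [ 0.4504 -0.0437] circ [ 0.4501 -0.0443] 0.0101 rect [ 0.4505 -0.0436] [0.0107 0.0194] 61.4
red [110. 198.] 104 z 0.0517 mean [ 0.5962 -0.0299] circ [ 0.5961 -0.0299] 0.01
[... 3534 characters left out ...]
] circ [0.5865 0.2093] 0.0451 rect [0.5864 0.2089] [0.0681 0.0645] 3.0
brass [410.  70.] 80 z 0.0499 mean [ 0.4359 -0.036 ] circ [ 0.4362 -0.0357] 0.0063 rect [ 0.4358 -0.0361] [0.0106 0.0103] 66.4
brass [224.  72.] 82 z 0.0497 mean [ 0.4391 -0.2627] circ [ 0.4392 -0.2632] 0.0063 rect [ 0.4392 -0.2626] [0.0113 0.0105] 44.5
brass [304.  73.] 59 z 0.05 mean [ 0.4399 -0.1653] circ [ 0.4406 -0.1653] 0.006 rect [ 0.4403 -0.1655] [0.0104 0.009 ] 8.4
brass [236. 187.] 59 z 0.0495 mean [ 0.5856 -0.2616] circ [ 0.5847 -0.2626] 0.0079 rect [ 0.5852 -0.2627] [0.0111 0.0122] 85.2
brass [404. 185.] 50 z 0.0498 mean [ 0.5825 -0.0279] circ [ 0.5826 -0.0278] 0.0065 rect [ 0.5826 -0.0279] [0.0101 0.0097] 0.2
```

View pics/w2.png

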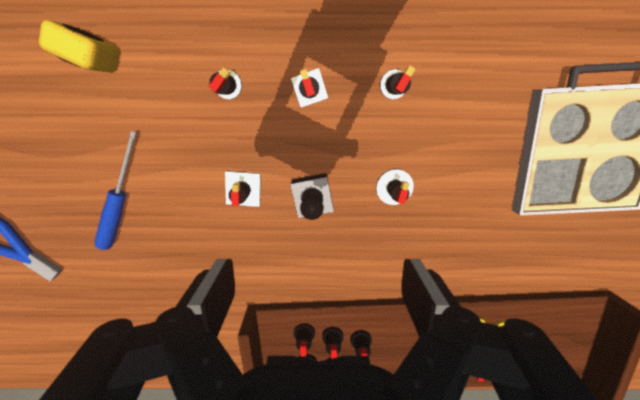

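Large button: (0.596, -0.031), x axis at -11.5°. Small 1: (0.4503, -0.0455) at -28.4°. Small 2: (0.4512, -0.2715) at -40°. The tray is at +3.3°. Heights check out: flange about 7 mm, switch about 52 mm, felt about 8.5 mm. Large button first.

Request:
drive_tool:
  plan:
    - [-0.0147,0.0392,0.03,0,0,0,1]
    - [-0.0147,0.0392,0.03,0,0,0,1]
    - [-0.0147,0.0392,0.03,0,0,0,1]
    - [0,0,0.047,0,0,5.75,1]
    - [0,0,0.047,0,0,5.75,1]
    - [0,0,0.025,0,0,0,1]
    - [0,0,0,0,0,0,1]
    - [0,0,0,0,0,0,1]
    - [0,0,0,0,0,0,1]
  newtons: 40

```text
t: 3.7
tcp_pos: [0.5964, -0.0368, 0.105]
tool_rot: [0.1, 0.995, -0.0, 0.002]
force: [0.4, -0.2, 0.1]
finger_gap: 0.998
gripper_force: 0.0
```

```bash
python3 snap.py w3|head -1; python3 - <<'E'
from h import *
import pickle
s,d=pickle.load(open('w2.pkl','rb'));P=cloud(d,s)
z=P[...,2];near=(abs(P[...,0]-.61)<.06)&(abs(P[...,1]+.16)<.06)
b=near&(z>.062);q=P[b];print('ball',b.sum(),q.max(0),q.mean(0),np.argwhere(b).mean(0))
A=np.c_[2*q,np.ones(len(q))];x=np.linalg.lstsq(A,(q**2).sum(1),rcond=None)[0];print('sphere',x[:3],np.sqrt(x[3]+x[:3]@x[:3]))
b=near&(abs(z-.028)<.003);w=plane(d,np.argwhere(b)[:,::-1],.028,s)[:,:2].astype(np.float32);print('plate',cv2.minAreaRect(w))
s,d=pickle.load(open('w3.pkl','rb'));m=masks(d)
for st,c,b in blobs(m['red'],60,6000):
    w=plane(d,np.argwhere(b)[:,::-1],.052,s)[:,:2].astype(np.float32);print(c.round(),len(w),cv2.minAreaRect(w))
E
```

```text
3.7 [ 0.5964 -0.0368  0.105 ] [ 9.96e-02  9.95e-01 -3.00e-04  2.00e-03] [-0.25  0.68  1.62  0.    0.84 -1.62] [ 0.44 -0.21  0.1 ]
ball 3891 [ 0.6199776  -0.10000579  0.37600969] [ 0.56152219 -0.17861678  0.31857284] [333.26240041 230.45026985]
sphere [ 0.77877551 -0.17747654  0.2538976 ] 0.2470676892264106
plate ((0.6059892177581787, -0.15682905912399292), (0.05432315170764923, 0.053823355585336685), 11.22887134552002)
[47. 41.] 832 ((0.4557737112045288, -0.1573771983385086), (0.02101777121424675, 0.014058842323720455), 17.580074310302734)
[325. 228.] 386 ((0.5960232615470886, -0.031169256195425987), (0.00981919839978218, 0.019873812794685364), 77.02727508544922)
[ 15. 290.] 355 ((0.5998466610908508, -0.2611549198627472), (0.012905114330351353, 0.01981678605079651), 87.42286682128906)
```

Request:
drive_tool:
  plan:
    - [0,0,0,0,0,0,1]
    - [0,0,0,0,0,0,1]

```text
t: 3.95
tcp_pos: [0.5955, -0.037, 0.1044]
tool_rot: [0.1, 0.995, -0.0, 0.001]
force: [-0.6, 0.1, -0.6]
finger_gap: 1.002
gripper_force: 0.0
```

```bash
python3 - <<'E'
from station import manip
s=manip.sense();print(s['tcp_pos'],s['qd'])
E
python3 snap.py w3|head -1; python3 - <<'E'
from h import *
import pickle
s,d=pickle.load(open('w3.pkl','rb'));m=masks(d)
for st,c,b in blobs(m['red'],60,6000):
    w=plane(d,np.argwhere(b)[:,::-1],.052,s)[:,:2].astype(np.float32);print(c.round(),len(w),cv2.minAreaRect(w))
E
```

```text
[ 0.59551788 -0.03704764  0.10436336] [-1.15827161e-03  8.78262121e-03  4.69063464e-03 -1.86883393e-03
  4.66543855e-04  6.22650327e-05]
3.95 [ 0.5955 -0.037   0.1044] [ 9.99e-02  9.95e-01 -2.00e-04  1.30e-03] [-0.25  0.68  1.62 -0.    0.84 -1.62] [-0.64  0.07 -0.57]
[246.   2.] 71 ((0.4589175581932068, -0.04833974316716194), (0.009431550279259682, 0.002256224863231182), 78.53856658935547)
[48. 43.] 837 ((0.4554981589317322, -0.15773731470108032), (0.020640479400753975, 0.013492550700902939), 18.216249465942383)
[326. 229.] 386 ((0.5958958864212036, -0.031016549095511436), (0.009483925066888332, 0.019188152626156807), 78.6029281616211)
[ 15. 292.] 362 ((0.6000983119010925, -0.2591375410556793), (0.016742955893278122, 0.01966216415166855), 86.43209075927734)
```

Request:
drive_tool:
  plan:
    - [0.001,0.006,0.02,0,0,0,1]
    - [0,0,0.03,0,0,0,1]
    - [0,0,0.027,0,0,0,1]
    - [0,0,0,0,0,0,1]
    - [0,0,0,0,0,0,-1]
    - [0,0,0,0,0,0,-1]
    - [0,0,0,0,0,0,-1]
    - [0,0,0,0,0,0,-1]
    - [0,0,0,0,0,0,-1]
    - [0,0,0,0,0,0,-1]

```text
t: 5.0
tcp_pos: [0.5959, -0.0309, 0.0274]
tool_rot: [0.1, 0.995, -0.0, 0.001]
force: [-0.2, 0.3, 6.0]
finger_gap: 0.286
gripper_force: 39.4
```

Request:
drive_tool:
  plan:
    - [0,0,-0.02,0,0,0,-1]
    - [0,0,-0.03,0,0,0,-1]
    - [0.0098,0.0388,-0.03,0,0,0,-1]
    - [0.0098,0.0388,0,0,0,0,-1]
    - [0.0098,0.0388,0,0,0,0,-1]
    - [0.0098,0.0388,0,0,0,0,-1]
    - [0.0098,0.0388,0,0,0,0,-1]
    - [0.0098,0.0388,0,0,0,0,-1]
    - [0.0098,0.0388,0,0,0,0,-1]
    - [0.0098,0.0388,0,0,0,0,-1]

```text
t: 6.0
tcp_pos: [0.5794, 0.2906, 0.106]
tool_rot: [0.1, 0.995, -0.0, -0.0]
force: [-0.4, 0.1, -1.5]
finger_gap: 0.29
gripper_force: 39.4
```

Request:
drive_tool:
  plan:
    - [0,0,0,0,0,-7.5,-1]
    - [0,0,0,0,0,-7.5,-1]
    - [0,0,0,0,0,0,-1]
    - [0,0,0,0,0,0,-1]
    - [0,0,0,0,0,0,-1]

```text
t: 6.5
tcp_pos: [0.5799, 0.2887, 0.1059]
tool_rot: [-0.03, 1.0, -0.0, -0.0]
force: [0.6, -1.4, -0.4]
finger_gap: 0.29
gripper_force: 39.5
```

```bash
python3 snap.py w4|head -1; python3 - <<'E'
from h import *
import pickle
s,d=pickle.load(open('w4.pkl','rb'));P=cloud(d,s)
h=cv2.cvtColor(d['image'],cv2.COLOR_RGB2HSV)
felt=(h[...,1]<70)&(h[...,2]>35)&(P[...,2]<.012)&(P[...,2]>.003)
for st,c,b in blobs(felt,300):
    w=plane(d,np.argwhere(b)[:,::-1],.0083,s)[:,:2].astype(np.float32);cc,rr=cv2.minEnclosingCircle(w);print(c.round(),len(w),np.round(cc,4),rr)
E
```

```text
6.5 [0.5799 0.2887 0.1059] [-2.960e-02  9.996e-01 -0.000e+00 -1.000e-04] [ 0.29  0.73  1.48  0.    0.93 -1.34] [ 0.64 -1.37 -0.37]
[199.  97.] 4273 [0.5012 0.1992] 0.026627765968441963
[317.  97.] 4409 [0.4966 0.2837] 0.026811283081769943
[316. 193.] 3212 [0.5815 0.2883] 0.03573617711663246
[212. 206.] 6420 [0.5859 0.2032] 0.04713691771030426
[581. 352.] 10376 [0.7409 0.5494] 0.09960469603538513
```

View pics/w4.png

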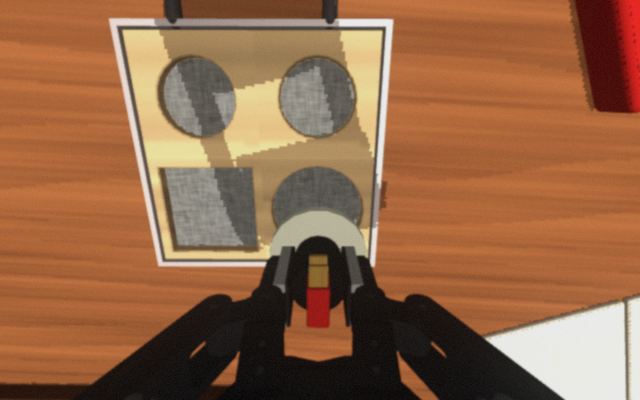

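The button is held upright above the large recess, its centre below at (316,193) in the picture, with the brass terminals pointing at the handle. Lowering it now.

Request:
drive_tool:
  plan:
    - [-0.001,0,0.03,0,0,0,-1]
    - [0,0,0.025,0,0,0,-1]
    - [0,0,0.009,0,0,0,-1]
    - [0,0,0.003,0,0,0,-1]
    - [0,0,0.003,0,0,0,-1]
    - [0,0,0,0,0,0,-1]
    - [0,0,0,0,0,0,-1]

```text
t: 7.25
tcp_pos: [0.5816, 0.2893, 0.037]
tool_rot: [-0.031, 1.0, 0.0, 0.001]
force: [-0.2, 0.1, -0.4]
finger_gap: 0.288
gripper_force: 39.4
```

Request:
drive_tool:
  plan:
    - [0,0,0.0015,0,0,0,-1]
    - [0,0,0,0,0,0,-1]

```text
t: 7.45
tcp_pos: [0.5816, 0.2894, 0.0354]
tool_rot: [-0.031, 1.0, 0.0, 0.001]
force: [-0.0, -0.2, 2.8]
finger_gap: 0.288
gripper_force: 39.7
```

Request:
drive_tool:
  plan:
    - [0,0,0,0,0,0,-0.1]
    - [0,0,0,0,0,0,0.1]
    - [0,0,0,0,0,0,0.2]
    - [0,0,0,0,0,0,0.2]
    - [0,0,-0.01,0,0,0,0.2]
    - [0,0,-0.02,0,0,0,0.2]
    - [0,0,-0.03,0,0,0,0.2]
    - [0,0,-0.02,0,0,0,0.2]

```text
t: 8.25
tcp_pos: [0.5816, 0.2894, 0.1168]
tool_rot: [-0.031, 1.0, 0.0, 0.001]
force: [-0.5, 0.3, -0.4]
finger_gap: 0.605
gripper_force: 0.0
```

Request:
drive_tool:
  plan:
    - [0.0168,-0.0362,0,0,0,0,0.5]
    - [0.0168,-0.0362,0,0,0,0,1]
    - [0.0168,-0.0362,0,0,0,0,1]
    - [0.0168,-0.0362,0,0,0,0,1]
    - [0.0168,-0.0362,0,0,0,0,1]
    - [0.0168,-0.0362,0,0,0,0,1]
    - [0.0168,-0.0362,0,0,0,0,1]
    - [0.0168,-0.0362,0,0,0,0,1]
    - [0.0168,-0.0362,0,0,0,0,1]
    - [0,0,0,0,0,8.1,1]

```text
t: 9.25
tcp_pos: [0.4492, -0.0491, 0.1151]
tool_rot: [0.044, 0.999, -0.0, 0.0]
force: [-0.5, 0.2, -0.4]
finger_gap: 1.003
gripper_force: 0.0
```

Request:
drive_tool:
  plan:
    - [0,0,0,0,0,8.1,1]
    - [0,0,0,0,0,8.1,1]
    - [0,0,0,0,0,8.1,1]
    - [0,0,0,0,0,0,1]
    - [0,0,0,0,0,0,1]
    - [0,0,0,0,0,0,1]

```text
t: 9.85
tcp_pos: [0.4502, -0.0454, 0.1147]
tool_rot: [0.248, 0.969, -0.0, 0.0]
force: [0.2, -0.4, 0.4]
finger_gap: 0.998
gripper_force: 0.0
```

```bash
cat > m.py <<'E'
import sys,pickle
from h import *
s,d=pickle.load(open(sys.argv[1]+'.pkl','rb'));m=masks(d);P=cloud(d,s)
Rm=R.from_quat(s['tool_rot']).as_matrix();p=s['tcp_pos']
print('tool x',Rm[:,0].round(3),'y',Rm[:,1].round(3),'yaw',np.degrees(np.arctan2(-Rm[1,0],-Rm[0,0])).round(1))
for k,z in(('red',.052),('brass',.05),('white',.007)):
  for st,c,b in blobs(m[k],60,8000):
    if k!='white' and np.median(P[b][:,2])<.03: continue
    w=plane(d,np.argwhere(b)[:,::-1],z,s)[:,:2].astype(np.float32)
    cc,(a,e),t=cv2.minAreaRect(w);ci,rr=cv2.minEnclosingCircle(w);dl=np.r_[cc,p[2]]-p
    print(k,c.round(),len(w),np.round(cc,4),np.round((a,e),4),round(t,1),'circ',np.round(ci,4),round(rr,4),'z',np.median(P[b][:,2]).round(4),'to go tool',(Rm.T@dl).round(4))
E
python3 snap.py w5|head -1; python3 m.py w5
```

```text
9.85 [ 0.4502 -0.0454  0.1147] [ 2.482e-01  9.687e-01 -0.000e+00  3.000e-04] [-0.35  0.53  1.98 -0.    0.63 -1.42] [ 0.15 -0.44  0.4 ]
tool x [-0.877  0.481 -0.001] y [0.481 0.877 0.   ] yaw -28.7
red [318. 223.] 338 [ 0.4493 -0.0443] [0.01   0.0192] 61.2 circ [ 0.4493 -0.0443] 0.0106 z 0.0521 to go tool [ 0.0013  0.0005 -0.    ]
red [183. 289.] 84 [ 0.4478 -0.1598] [0.0055 0.0144] 19.1 circ [ 0.4473 -0.1599] 0.0076 z 0.0518 to go tool [-0.0529 -0.1015  0.    ]
red [ 77. 343.] 179 [ 0.4503 -0.2714] [0.0103 0.0207] 46.1 circ [ 0.451  -0.2706] 0.0112 z 0.0518 to go tool [-0.1088 -0.1981  0.    ]
brass [318. 201.] 182 [ 0.4356 -0.0371] [0.0077 0.0118] 61.2 circ [ 0.4356 -0.0372] 0.0068 z 0.05 to go tool [ 0.0168  0.0002 -0.    ]
brass [177. 279.] 236 [ 0.4395 -0.1615] [0.0102 0.0167] 19.2 circ [ 0.4397 -0.1617] 0.0089 z 0.0492 to go tool [-0.0464 -0.107   0.    ]
brass [ 81. 326.] 222 [ 0.4378 -0.2571] [0.0111 0.023 ] 17.6 circ [ 0.4377 -0.2571] 0.0116 z 0.0487 to go tool [-0.0909 -0.1916  0.    ]
white [597. 153.] 1630 [0.554  0.1911] [0.1907 0.0563] 2.9 circ [0.5537 0.1913] 0.0989 z 0.0203 to go tool [0.0227 0.2572 0.    ]
white [317. 191.] 214 [ 0.4421 -0.0417] [0.0345 0.0184] 70.5 circ [ 0.4491 -0.0442] 0.0174 z 0.0071 to go tool [ 0.0089 -0.0007 -0.    ]
white [209. 253.] 575 [ 0.4548 -0.1594] [0.0395 0.0399] 19.2 circ [ 0.4542 -0.1595] 0.0269 z 0.0069 to go tool [-0.0589 -0.0977  0.    ]
white [100. 299.] 91 [ 0.4356 -0.2754] [0.0061 0.0209] 6.0 circ [ 0.4363 -0.2753] 0.0107 z 0.0068 to go tool [-0.0978 -0.2087  0.    ]
white [125. 305.] 189 [ 0.4537 -0.2591] [0.0118 0.0304] 74.4 circ [ 0.4527 -0.2627] 0.0153 z 0.0068 to go tool [-0.1059 -0.1857  0.    ]
```

Request:
drive_tool:
  plan:
    - [0.001,0.0005,0.03,0,0,0,1]
    - [0,0,0.03,0,0,0,1]
    - [0,0,0.027,0,0,0,1]
    - [0,0,0,0,0,0,1]
    - [0,0,0,0,0,0,-1]
    - [0,0,0,0,0,0,-1]
    - [0,0,0,0,0,0,-1]
    - [0,0,0,0,0,0,-1]
    - [0,0,0,0,0,0,-1]
    - [0,0,0,0,0,0,-1]

```text
t: 10.9
tcp_pos: [0.4501, -0.0446, 0.0287]
tool_rot: [0.249, 0.968, -0.0, 0.001]
force: [-0.9, -0.7, 5.4]
finger_gap: 0.287
gripper_force: 38.9
```

Request:
drive_tool:
  plan:
    - [0,0,-0.02,0,0,0,-1]
    - [0,0,-0.03,0,0,0,-1]
    - [0.0147,0.0388,-0.03,0,0,0,-1]
    - [0.0147,0.0388,0,0,0,0,-1]
    - [0.0147,0.0388,0,0,0,0,-1]
    - [0.0147,0.0388,0,0,0,0,-1]
    - [0.0147,0.0388,0,0,0,0,-1]
    - [0.0147,0.0388,0,0,0,0,-1]
    - [0.0147,0.0388,0,0,0,0,-1]
    - [0.0147,0.0388,0,0,0,0,-1]

```text
t: 11.9
tcp_pos: [0.4959, 0.285, 0.1073]
tool_rot: [0.249, 0.968, 0.0, 0.0]
force: [-0.4, -1.2, -0.6]
finger_gap: 0.286
gripper_force: 39.5
```

Request:
drive_tool:
  plan:
    - [0,0,0,0,0,-8,-1]
    - [0,0,0,0,0,-8,-1]
    - [0,0,0,0,0,-8,-1]
    - [0,0,0,0,0,-8,-1]
    - [0,0,0,0,0,0,-1]
    - [0,0,0,0,0,0,-1]
    - [0,0,0,0,0,0,-1]

```text
t: 12.6
tcp_pos: [0.4961, 0.2831, 0.1069]
tool_rot: [-0.026, 1.0, 0.0, 0.0]
force: [-0.2, -0.4, -0.3]
finger_gap: 0.291
gripper_force: 39.6
```

```bash
python3 snap.py w6|head -1; python3 m.py w6 | grep -v white
```

```text
12.6 [0.4961 0.2831 0.1069] [-2.630e-02  9.997e-01  0.000e+00  1.000e-04] [ 0.32  0.65  1.68  0.    0.81 -1.3 ] [-0.22 -0.38 -0.34]
tool x [-0.999 -0.053 -0.   ] y [-0.053  0.999  0.   ] yaw 3.0
red [318. 304.] 841 [0.5583 0.2867] [0.0344 0.0161] 3.0 circ [0.5585 0.2871] 0.0187 z 0.1303 to go tool [-0.0623  0.0003  0.    ]
red [320. 337.] 281 [0.5896 0.2906] [0.0209 0.0102] 2.8 circ [0.5896 0.2906] 0.0114 z 0.0601 to go tool [-0.0938  0.0026  0.    ]
brass [317. 257.] 134 [0.5195 0.2843] [0.0057 0.0115] 3.0 circ [0.5195 0.2843] 0.0065 z 0.1205 to go tool [-0.0234 -0.0001  0.    ]
brass [317. 273.] 379 [0.5324 0.285 ] [0.0169 0.0132] 3.0 circ [0.5327 0.2853] 0.0104 z 0.1284 to go tool [-0.0364 -0.0001  0.    ]
```

View pics/w6.png

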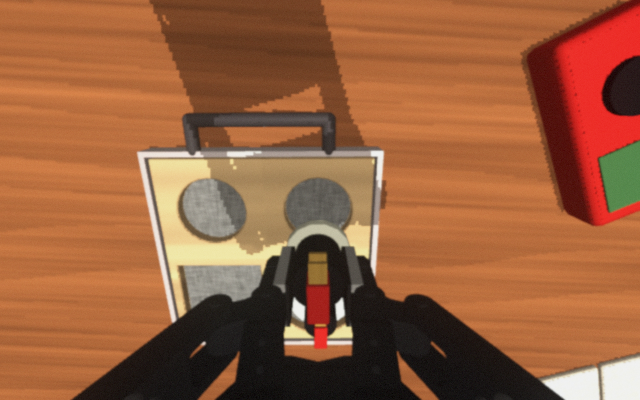

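Small button is held straight above its recess at (318,208). The large button behind it is fully down, with its switch top at 60 mm.

Request:
drive_tool:
  plan:
    - [-0.0005,0.001,0.03,0,0,0,-1]
    - [0,0,0.025,0,0,0,-1]
    - [0,0,0.009,0,0,0,-1]
    - [0,0,0.003,0,0,0,-1]
    - [0,0,0.003,0,0,0,-1]
    - [0,0,0,0,0,0,-1]
    - [0,0,0,0,0,0,-1]

```text
t: 13.35
tcp_pos: [0.4972, 0.2844, 0.0376]
tool_rot: [-0.027, 1.0, 0.0, 0.001]
force: [0.5, 0.1, 0.8]
finger_gap: 0.288
gripper_force: 39.5
```

Request:
drive_tool:
  plan:
    - [0,0,0.0015,0,0,0,-1]
    - [0,0,0,0,0,0,-1]

```text
t: 13.55
tcp_pos: [0.4973, 0.2845, 0.0367]
tool_rot: [-0.027, 1.0, 0.0, 0.001]
force: [-0.0, -0.0, 5.6]
finger_gap: 0.288
gripper_force: 40.2
```

Request:
drive_tool:
  plan:
    - [0,0,0,0,0,0,-0.1]
    - [0,0,0,0,0,0,0.1]
    - [0,0,0,0,0,0,0.2]
    - [0,0,0,0,0,0,0.2]
    - [0,0,-0.01,0,0,0,0.2]
    - [0,0,-0.02,0,0,0,0.2]
    - [0,0,-0.03,0,0,0,0.2]
    - [0,0,-0.02,0,0,0,0.2]
    - [0.0054,-0.0395,0,0,0,0,0.2]
    - [0.0054,-0.0395,0,0,0,0,0.2]

```text
t: 14.55
tcp_pos: [0.4909, 0.2049, 0.1169]
tool_rot: [-0.029, 1.0, 0.0, 0.002]
force: [0.6, -0.2, -0.5]
finger_gap: 0.602
gripper_force: 0.0
```

Request:
drive_tool:
  plan:
    - [0.0054,-0.0395,0,0,0,0,0.2]
    - [0.0054,-0.0395,0,0,0,0,0.2]
    - [0.0054,-0.0395,0,0,0,0,1]
    - [0.0054,-0.0395,0,0,0,0,1]
    - [0.0054,-0.0395,0,0,0,0,1]
    - [0.0054,-0.0395,0,0,0,0,1]
    - [0.0054,-0.0395,0,0,0,0,1]
    - [0.0054,-0.0395,0,0,0,0,1]
    - [0.0054,-0.0395,0,0,0,0,1]
    - [0.0054,-0.0395,0,0,0,0,1]

```text
t: 15.55
tcp_pos: [0.4576, -0.1944, 0.1159]
tool_rot: [-0.027, 1.0, -0.0, 0.0]
force: [-0.2, -0.2, -0.4]
finger_gap: 0.999
gripper_force: 0.0
```

Request:
drive_tool:
  plan:
    - [0.0054,-0.0395,0,0,0,0,1]
    - [0.0054,-0.0395,0,0,0,0,1]
    - [0,0,0,0,0,8.5,1]
    - [0,0,0,0,0,8.5,1]
    - [0,0,0,0,0,8.5,1]
    - [0,0,0,0,0,8.5,1]
    - [0,0,0,0,0,8.5,1]
    - [0,0,0,0,0,0,1]
    - [0,0,0,0,0,0,1]
    - [0,0,0,0,0,0,1]

```text
t: 16.55
tcp_pos: [0.4514, -0.2721, 0.1155]
tool_rot: [0.336, 0.942, -0.0, 0.0]
force: [-0.3, -0.1, 0.2]
finger_gap: 1.004
gripper_force: 0.0
```

```bash
python3 snap.py w7|head -1; python3 m.py w7
```

```text
16.55 [ 0.4514 -0.2721  0.1155] [ 3.358e-01  9.419e-01 -1.000e-04  1.000e-04] [-0.75  0.59  1.79 -0.    0.76 -1.64] [-0.27 -0.1   0.25]
tool x [-0.774  0.633 -0.   ] y [ 0.633  0.774 -0.   ] yaw -39.2
red [457. 126.] 523 [ 0.4551 -0.1605] [0.0199 0.0105] 18.3 circ [ 0.4548 -0.1604] 0.0107 z 0.0521 to go tool [ 0.0677  0.0888 -0.    ]
red [316. 223.] 359 [ 0.4505 -0.2721] [0.0093 0.02  ] 50.7 circ [ 0.4509 -0.2716] 0.0108 z 0.052 to go tool [ 0.0007 -0.0006 -0.    ]
brass [436. 112.] 307 [ 0.4399 -0.1659] [0.0131 0.0099] 18.9 circ [ 0.4401 -0.1661] 0.0076 z 0.0499 to go tool [ 0.076  0.075 -0.   ]
brass [317. 201.] 185 [ 0.4384 -0.2618] [0.007  0.0118] 50.7 circ [ 0.4382 -0.262 ] 0.0068 z 0.0498 to go tool [ 0.0166 -0.0002 -0.    ]
brass [131. 299.] 3876 [ 0.4077 -0.4263] [0.095  0.0536] 65.2 circ [ 0.407 -0.426] 0.0521 z 0.0534 to go tool [-0.0637 -0.147   0.    ]
white [423. 118.] 1197 [ 0.455  -0.1603] [0.0399 0.0396] 18.5 circ [ 0.455  -0.1604] 0.0272 z 0.0072 to go tool [ 0.0679  0.0889 -0.    ]
white [317. 191.] 242 [ 0.4448 -0.2669] [0.0347 0.02  ] 45.8 circ [ 0.4494 -0.2714] 0.0175 z 0.007 to go tool [ 0.0084 -0.0001 -0.    ]
white [539. 260.] 1974 [ 0.628  -0.1507] [0.0578 0.0579] 11.2 circ [ 0.6278 -0.1506] 0.0402 z 0.0282 to go tool [-0.06    0.2057  0.    ]
white [401. 314.] 553 [ 0.5972 -0.2841] [0.0168 0.0528] 75.1 circ [ 0.5981 -0.2806] 0.0265 z 0.007 to go tool [-0.1205  0.0829  0.    ]
white [257. 352.] 67 [ 0.5402 -0.4247] [0.003  0.0303] 64.5 circ [ 0.5397 -0.4256] 0.0153 z 0.0158 to go tool [-0.1653 -0.0621  0.    ]
```

Request:
drive_tool:
  plan:
    - [0.001,-0.0005,0.03,0,0,0,1]
    - [0,0,0.03,0,0,0,1]
    - [0,0,0.028,0,0,0,1]
    - [0,0,0,0,0,0,1]
    - [0,0,0,0,0,0,-1]
    - [0,0,0,0,0,0,-1]
    - [0,0,0,0,0,0,-1]
    - [0,0,0,0,0,0,-1]
    - [0,0,0,0,0,0,-1]
    - [0,0,0,0,0,0,-1]

```text
t: 17.6
tcp_pos: [0.4508, -0.2723, 0.0286]
tool_rot: [0.337, 0.942, -0.0, 0.001]
force: [-0.8, 1.8, 5.5]
finger_gap: 0.286
gripper_force: 39.0
```

Request:
drive_tool:
  plan:
    - [0,0,-0.02,0,0,0,-1]
    - [0,0,-0.03,0,0,0,-1]
    - [0,0,-0.04,0,0,0,-1]
    - [0.0217,0.0331,0,0,0,0,-1]
    - [0.0217,0.0331,0,0,0,0,-1]
    - [0.0217,0.0331,0,0,0,0,-1]
    - [0.0217,0.0331,0,0,0,0,-1]
    - [0.0217,0.0331,0,0,0,0,-1]
    - [0.0217,0.0331,0,0,0,0,-1]
    - [0.0217,0.0331,0,0,0,0,-1]

```text
t: 18.6
tcp_pos: [0.4798, 0.0052, 0.1178]
tool_rot: [0.337, 0.942, 0.0, 0.001]
force: [1.6, 0.2, -0.1]
finger_gap: 0.288
gripper_force: 39.3
```

Request:
drive_tool:
  plan:
    - [0.0217,0.0331,0,0,0,0,-1]
    - [0.0217,0.0331,0,0,0,0,-1]
    - [0.0217,0.0331,0,0,0,0,-1]
    - [0.0217,0.0331,0,0,0,0,-1]
    - [0.0217,0.0331,0,0,0,0,-1]
    - [0,0,0,0,0,-8.5,-1]
    - [0,0,0,0,0,-8.5,-1]
    - [0,0,0,0,0,-8.5,-1]
    - [0,0,0,0,0,-8.5,-1]
    - [0,0,0,0,0,-8.5,-1]

```text
t: 19.6
tcp_pos: [0.5007, 0.2005, 0.1177]
tool_rot: [-0.031, 1.0, 0.0, 0.0]
force: [-0.4, -0.2, -1.0]
finger_gap: 0.29
gripper_force: 39.4
```

Request:
drive_tool:
  plan:
    - [0,0,0,0,0,0,-1]
    - [0,0,0,0,0,0,-1]
    - [0,0,0,0,0,0,-1]

```text
t: 19.9
tcp_pos: [0.5008, 0.2004, 0.1174]
tool_rot: [-0.026, 1.0, 0.0, 0.0]
force: [0.0, -0.2, -0.4]
finger_gap: 0.29
gripper_force: 39.4
```

```bash
python3 snap.py w8|head -1; python3 m.py w8 | grep -v white
```

```text
19.9 [0.5008 0.2004 0.1174] [-2.630e-02  9.997e-01  0.000e+00  1.000e-04] [ 0.17  0.6   1.76 -0.    0.78 -1.45] [ 0.01 -0.22 -0.41]
tool x [-0.999 -0.053 -0.   ] y [-0.053  0.999  0.   ] yaw 3.0
red [439. 227.] 368 [0.5003 0.2884] [0.0197 0.0111] 3.7 circ [0.5003 0.2884] 0.0107 z 0.0601 to go tool [-0.0041  0.0879  0.    ]
red [318. 304.] 828 [0.5719 0.2047] [0.0356 0.0174] 2.3 circ [0.5718 0.2047] 0.0194 z 0.1409 to go tool [-0.0712  0.0006  0.    ]
brass [441. 204.] 337 [0.4792 0.2864] [0.026  0.0141] 10.2 circ [0.4786 0.2896] 0.0133 z 0.0572 to go tool [ 0.0171  0.0871 -0.    ]
brass [319. 258.] 141 [0.5303 0.2029] [0.006  0.0129] 3.0 circ [0.5307 0.203 ] 0.007 z 0.131 to go tool [-0.0296  0.001   0.    ]
brass [318. 274.] 368 [0.5448 0.2033] [0.0179 0.014 ] 3.0 circ [0.5445 0.2033] 0.011 z 0.139 to go tool [-0.0441  0.0006  0.    ]
```

View pics/w8.png

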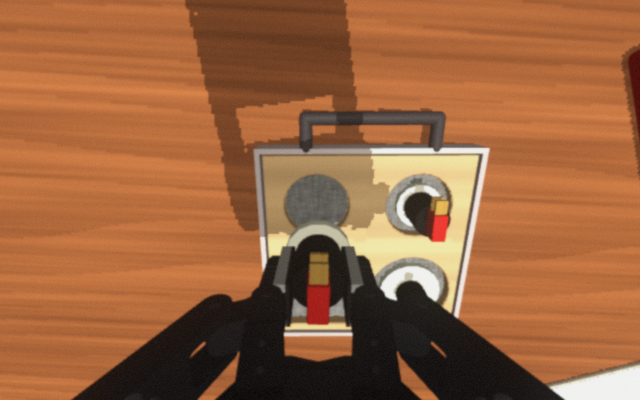

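Both placed buttons sit in their recesses at (419,205) and (410,287), and the held one is above the last small recess at (317,203). Lowering it.

Request:
drive_tool:
  plan:
    - [0,0,0.04,0,0,0,-1]
    - [0,0,0.025,0,0,0,-1]
    - [0,0,0.009,0,0,0,-1]
    - [0,0,0.003,0,0,0,-1]
    - [0,0,0.003,0,0,0,-1]
    - [0,0,0.0015,0,0,0,-1]
    - [0,0,0,0,0,0,-1]

```text
t: 20.65
tcp_pos: [0.5015, 0.2006, 0.0366]
tool_rot: [-0.027, 1.0, 0.0, 0.001]
force: [0.8, -0.2, -1.3]
finger_gap: 0.29
gripper_force: 39.5
```

Request:
drive_tool:
  plan:
    - [0,0,0.001,0,0,0,-1]
    - [0,0,0,0,0,0,-1]

```text
t: 20.85
tcp_pos: [0.5015, 0.2006, 0.0366]
tool_rot: [-0.027, 1.0, 0.0, 0.001]
force: [-2.1, -0.3, 9.0]
finger_gap: 0.289
gripper_force: 40.4
```

Request:
drive_tool:
  plan:
    - [0,0,0,0,0,0,-0.1]
    - [0,0,0,0,0,0,0.1]
    - [0,0,0,0,0,0,0.2]
    - [0,0,0,0,0,0,0.2]
    - [0,0,-0.01,0,0,0,0.2]
    - [0,0,-0.02,0,0,0,0.2]
    - [0,0,-0.03,0,0,0,0.2]
    - [0,0,-0.02,0,0,0,0.2]
    - [-0.0095,-0.0404,-0.01,0,0,0,0.2]
    - [-0.0095,-0.0404,-0.01,0,0,0,0.2]

```text
t: 21.85
tcp_pos: [0.5245, 0.1209, 0.1363]
tool_rot: [-0.029, 1.0, -0.0, 0.001]
force: [0.7, -0.0, 0.6]
finger_gap: 0.601
gripper_force: 0.0
```

Request:
drive_tool:
  plan:
    - [-0.0095,-0.0404,-0.01,0,0,0,0.2]
    - [-0.0095,-0.0404,-0.01,0,0,0,0.2]
    - [-0.0095,-0.0404,-0.01,0,0,0,1]
    - [-0.0095,-0.0404,-0.01,0,0,0,1]
    - [-0.0095,-0.0404,-0.01,0,0,0,1]
    - [-0.0095,-0.0404,-0.01,0,0,0,1]
    - [-0.0095,-0.0404,-0.01,0,0,0,1]
    - [0,0,0,0,0,0,1]
    - [0,0,0,0,0,0,1]
    - [0,0,0,0,0,0,1]

```text
t: 22.85
tcp_pos: [0.605, -0.1566, 0.2044]
tool_rot: [-0.028, 1.0, 0.001, -0.001]
force: [-0.0, 0.7, -0.6]
finger_gap: 0.999
gripper_force: 0.0
```

```bash
python3 snap.py w9|head -1;  python3 - <<'E'
from h import *
import pickle
for n in('w9','w2'):
    s,d=pickle.load(open(n+'.pkl','rb'));P=cloud(d,s);z=P[...,2]
    near=(abs(P[...,0]-.61)<.05)&(abs(P[...,1]+.16)<.05)
    b=near&(abs(z-.028)<.003);w=plane(d,np.argwhere(b)[:,::-1],.028,s)[:,:2].astype(np.float32);print('plate',cv2.minAreaRect(w),np.median(z[b]))
    b=near&(z>.058)&(z<.09);l=max(blobs(b,10),key=lambda t:t[0][4]);b=l[2];q=P[b];print('ball',l[0],q.max(0),np.percentile(q[:,2],99))
    A=np.c_[2*q,np.ones(len(q))];x=np.linalg.lstsq(A,(q**2).sum(1),rcond=None)[0];print('sphere',x[:3],np.sqrt(x[3]+x[:3]@x[:3]))
E
```

```text
22.85 [ 0.605  -0.1566  0.2044] [-2.760e-02  9.996e-01  7.000e-04 -1.000e-03] [-0.43  0.57  1.47  0.    1.1  -2.06] [-0.04  0.74 -0.58]
plate ((0.6062040328979492, -0.1568583846092224), (0.05422601103782654, 0.053793296217918396), 11.18557357788086) 0.028062923220672942
ball [300 178  34  34 895] [ 0.6223611 -0.1415488  0.0856156] 0.08452479547744961
sphere [ 0.60658067 -0.15679995  0.06849082] 0.015614391264635557
plate ((0.6059892177581787, -0.15682905912399292), (0.05432315170764923, 0.053823355585336685), 11.22887134552002) 0.028041756007125135
ball [300 196  24  24 446] [ 0.6199776  -0.14090047  0.0856585 ] 0.08458637855172592
sphere [ 0.60635329 -0.15686435  0.06847653] 0.015558844715563238
```

View pics/w9.png

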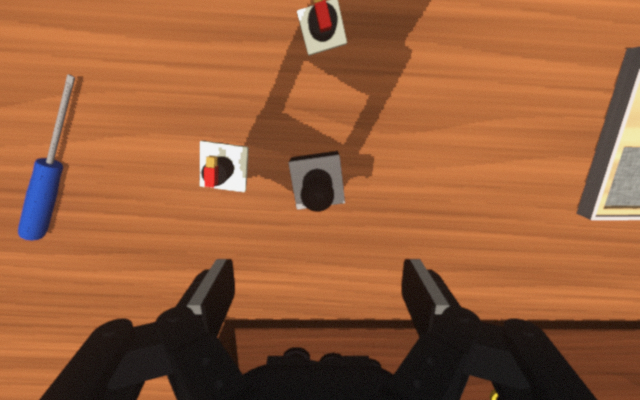

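Joystick plate centre is (0.606, -0.157), with its ball directly above at z 0.0685 (ball at pixel (317,190)). Both square-flanged buttons are untouched. Gripping the ball.

Request:
drive_tool:
  plan:
    - [-0.0015,0,0.03,0,0,-8,1]
    - [0,0,0.04,0,0,0,1]
    - [0,0,0.04,0,0,0,1]
    - [0,0,0.031,0,0,0,1]
    - [0,0,0,0,0,0,1]
    - [0,0,0,0,0,0,1]
    - [0,0,0,0,0,0,1]
  newtons: 60

```text
t: 23.6
tcp_pos: [0.6089, -0.1578, 0.0657]
tool_rot: [-0.098, 0.995, -0.001, 0.001]
force: [-0.5, -0.1, 0.7]
finger_gap: 1.0
gripper_force: 0.0
```

Request:
drive_tool:
  plan:
    - [0,0,0,0,0,0,-1]
    - [0,0,0,0,0,0,-1]
    - [0,0,0,0,0,0,-1]
    - [0,0,0,0,0,0,-1]
    - [0,0,0,0,0,0,-1]
    - [0,0,0,0,0,0,-1]

```text
t: 24.2
tcp_pos: [0.6079, -0.158, 0.0647]
tool_rot: [-0.097, 0.995, -0.0, 0.0]
force: [-0.5, 0.6, 5.3]
finger_gap: 0.337
gripper_force: 58.7
```

Request:
drive_tool:
  plan:
    - [0,0,-0.01,0,0,0,-1]
    - [0,0,-0.02,0,0,0,-1]
    - [0,0,-0.03,0,0,0,-1]
    - [0,0,-0.03,0,0,0,-1]
    - [-0.0041,0.0299,0,0,0,0,-1]
    - [-0.0041,0.0299,0,0,0,0,-1]
    - [-0.0041,0.0299,0,0,0,0,-1]
    - [-0.0041,0.0299,0,0,0,0,-1]
    - [-0.0041,0.0299,0,0,0,0,-1]
    - [-0.0041,0.0299,0,0,0,0,-1]

```text
t: 25.2
tcp_pos: [0.5964, 0.024, 0.1536]
tool_rot: [-0.097, 0.995, 0.0, -0.001]
force: [0.2, 0.7, -1.7]
finger_gap: 0.344
gripper_force: 59.6
```

Request:
drive_tool:
  plan:
    - [-0.0041,0.0299,0,0,0,0,-1]
    - [-0.0041,0.0299,0,0,0,0,-1]
    - [-0.0041,0.0299,0,0,0,0,-1]
    - [-0.0041,0.0299,0,0,0,0,-1]
    - [-0.0041,0.0299,0,0,0,0,-1]
    - [-0.0041,0.0299,0,0,0,0,-1]
    - [0,0,0,0,0,4,-1]
    - [0,0,0,0,0,4,-1]
    - [0,0,0,0,0,0,-1]
    - [0,0,0,0,0,0,-1]

```text
t: 26.2
tcp_pos: [0.5863, 0.2035, 0.1536]
tool_rot: [-0.028, 1.0, -0.0, -0.0]
force: [-0.2, -0.4, -2.4]
finger_gap: 0.343
gripper_force: 59.8
```

```bash
python3 snap.py w10|head -1;  python3 m.py w10; python3 - <<'E'
from h import *
import pickle
from station import manip
s,d=pickle.load(open('w10.pkl','rb'));P=cloud(d,s);z=P[...,2]
b=(abs(P[...,0]-.585)<.05)&(abs(P[...,1]-.204)<.05)&(abs(z-.118)<.012)
q=P[b];c,_,_,_=np.linalg.lstsq(np.c_[q[:,:2]-[.585,.204],np.ones(len(q))],q[:,2],rcond=None);print('plate tilt/z',b.sum(),c,cv2.minAreaRect(q[:,:2].astype(np.float32)))
d=manip.snapshot('side');cv2.imwrite('pics/s10.png',cv2.resize(d['image'][140:330,100:380,::-1],None,fx=2.5,fy=2.5))
E
```

```text
26.2 [0.5863 0.2035 0.1536] [-2.800e-02  9.996e-01 -1.000e-04 -4.000e-04] [ 0.15  0.63  1.52 -0.    0.98 -1.47] [-0.16 -0.37 -2.41]
tool x [-0.998 -0.056  0.001] y [-0.056  0.998 -0.   ] yaw 3.2
red [320.  98.] 399 [0.5023 0.2013] [0.0195 0.0097] 3.2 circ [0.5022 0.2012] 0.0108 z 0.0601 to go tool [0.084  0.0025 0.0001]
red [438.  98.] 419 [0.4979 0.2877] [0.0203 0.0108] 4.6 circ [0.4975 0.2879] 0.0109 z 0.0602 to go tool [0.0836 0.089  0.0001]
red [424. 209.] 276 [0.5849 0.2927] [0.0199 0.0109] 1.4 circ [0.5848 0.2923] 0.0107 z 0.0601 to go tool [-0.0036  0.0892 -0.    ]
brass [437.  74.] 300 [0.4807 0.281 ] [0.0262 0.0129] 73.5 circ [0.4789 0.2815] 0.0133 z 0.0577 to go tool [1.011e-01 8.330e-02 1.000e-04]
brass [321.  75.] 168 [0.4865 0.2004] [0.0094 0.008 ] 3.2 circ [0.4865 0.2003] 0.0062 z 0.0583 to go tool [0.0998 0.0025 0.0001]
brass [424. 190.] 167 [0.5689 0.291 ] [0.0131 0.0107] 9.5 circ [0.5684 0.2913] 0.008 z 0.0579 to go tool [0.0125 0.0883 0.    ]
white [281.  35.] 178 [0.4575 0.1671] [0.0081 0.0382] 3.2 circ [0.4568 0.1671] 0.0192 z 0.0201 to go tool [ 1.306e-01 -2.910e
[... 256 characters left out ...]
82 -0.0471  0.0001]
white [317. 100.] 539 [0.5028 0.2009] [0.0383 0.0379] 3.2 circ [0.5022 0.2011] 0.02 z 0.015 to go tool [0.0835 0.0021 0.0001]
white [410.  98.] 508 [0.4986 0.283 ] [0.0389 0.0277] 8.7 circ [0.4976 0.2879] 0.02 z 0.0151 to go tool [0.0831 0.0843 0.0001]
white [405. 188.] 1523 [0.5828 0.2922] [0.0537 0.0599] 47.8 circ [0.5845 0.2937] 0.0302 z 0.0152 to go tool [-0.0015  0.0887 -0.    ]
white [272. 228.] 105 [0.6289 0.1589] [0.0259 0.0061] 10.9 circ [0.6286 0.1603] 0.013 z 0.0199 to go tool [-0.04   -0.0469 -0.    ]
plate tilt/z 4805 [0.22074614 0.0335889  0.12130088] ((0.5778359174728394, 0.20416414737701416), (0.04022805765271187, 0.054147835820913315), 3.5142323970794678)
```

View pics/s10.png

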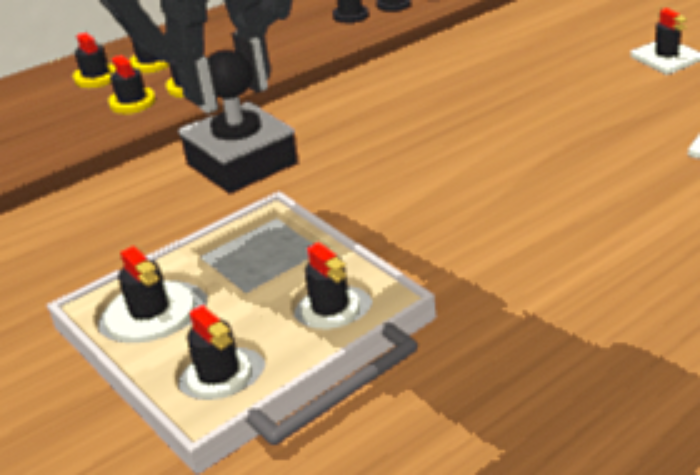

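View pics/w10.png

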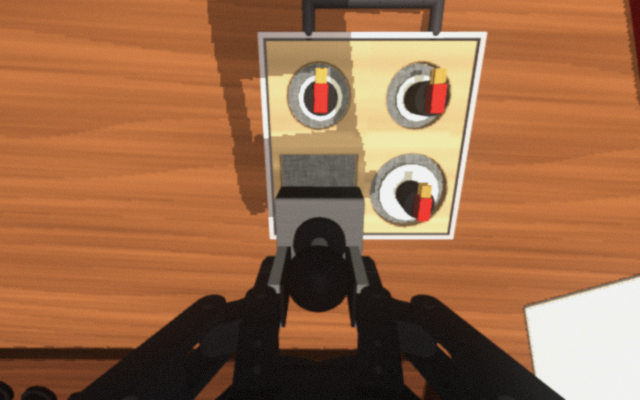

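Three buttons are seated with terminals to the handle, in the side view crop at (140,300), (213,355) and (325,290). The joystick hangs level above the square recess, its front plate edge at x = 0.558, so the base is centred near (0.585, 0.204). Lowering it.

Request:
drive_tool:
  plan:
    - [0.0,0,0.02,0,0,0,-1]
    - [0,0,0.025,0,0,0,-1]
    - [0,0,0.02,0,0,0,-1]
    - [0,0,0.008,0,0,0,-1]
    - [0,0,0.004,0,0,0,-1]
    - [0,0,0.002,0,0,0,-1]
    - [0,0,0,0,0,0,-1]
    - [0,0,0,0,0,0,-1]

```text
t: 27.1
tcp_pos: [0.5873, 0.2038, 0.0757]
tool_rot: [-0.027, 1.0, 0.0, 0.001]
force: [0.1, -0.5, -1.8]
finger_gap: 0.338
gripper_force: 59.8
```

Request:
drive_tool:
  plan:
    - [0,0,0.001,0,0,0,-1]
    - [0,0,0.001,0,0,0,-1]
    - [0,0,0.001,0,0,0,-1]
    - [0,0,0,0,0,0,-1]

```text
t: 27.5
tcp_pos: [0.5869, 0.204, 0.0728]
tool_rot: [-0.027, 1.0, 0.0, 0.001]
force: [-1.1, 0.0, 4.2]
finger_gap: 0.342
gripper_force: 60.4
```

Request:
drive_tool:
  plan:
    - [0,0,0,0,0,0,0]
    - [0,0,0,0,0,0,0.2]
    - [0,0,0,0,0,0,0.3]
    - [0,0,0,0,0,0,0.3]
    - [0,0,-0.01,0,0,0,0.3]
    - [0,0,-0.02,0,0,0,0.3]
    - [0,0,-0.04,0,0,0,0.3]
    - [0,0,-0.04,0,0,0,0.3]
    - [0,0,-0.03,0,0,0,0.3]
    - [0,0,0,0,0,0,0.3]

```text
t: 28.5
tcp_pos: [0.5898, 0.2043, 0.2179]
tool_rot: [-0.027, 1.0, 0.001, 0.006]
force: [1.4, -0.0, 0.5]
finger_gap: 0.654
gripper_force: 0.0
```

Request:
drive_tool:
  plan:
    - [0,0,0,0,0,0,0.3]
    - [0,0,0,0,0,0,0.3]

```text
t: 28.7
tcp_pos: [0.5856, 0.2035, 0.2108]
tool_rot: [-0.027, 1.0, -0.0, -0.001]
force: [0.0, 0.9, 0.3]
finger_gap: 0.646
gripper_force: 0.0
```

```bash
python3 snap.py w11|head -1; python3 - <<'E'
from h import *
import pickle
s,d=pickle.load(open('w11.pkl','rb'));P=cloud(d,s);z=P[...,2];m=masks(d)
near=(abs(P[...,0]-.585)<.045)&(abs(P[...,1]-.204)<.045)
b=near&(abs(z-.036)<.0025);w=P[b][:,:2].astype(np.float32);print('plate',cv2.minAreaRect(w),np.median(z[b]))
q=P[b];print('tilt',np.linalg.lstsq(np.c_[q[:,:2]-[.585,.204],np.ones(len(q))],q[:,2],rcond=None)[0])
for k,zz in(('red',.06),('brass',.058),('white',.015)):
  for st,c,b in blobs(m[k],60,8000):
    q=np.median(P[b],0)
    if not(.4<q[0]<.7 and .1<q[1]<.35):continue
    w=plane(d,np.argwhere(b)[:,::-1],zz,s)[:,:2].astype(np.float32);ci,rr=cv2.minEnclosingCircle(w)
    print(k,len(w),q[2].round(4),np.round(ci,4),round(rr,4),cv2.minAreaRect(w)[2])
E
```

```text
28.7 [0.5856 0.2035 0.2108] [-2.740e-02  9.996e-01 -2.000e-04 -1.200e-03] [ 0.15  0.56  1.48 -0.    1.1  -1.47] [0.02 0.87 0.3 ]
plate ((0.5857548713684082, 0.20548582077026367), (0.05375030264258385, 0.05412624776363373), 3.2341911792755127) 0.036076099806541806
tilt [-0.0010015   0.00128101  0.03606986]
red 247 0.0601 [0.5023 0.2014] 0.0104 3.12886118888855
red 262 0.0601 [0.4978 0.2841] 0.0102 3.2746520042419434
red 186 0.06 [0.582  0.2899] 0.0101 2.794304132461548
brass 890 0.0181 [0.4793 0.1918] 0.0318 79.46377563476562
brass 215 0.057 [0.4832 0.2831] 0.017 69.46392059326172
brass 103 0.0582 [0.4913 0.2004] 0.0041 3.132263660430908
brass 2105 0.0181 [0.5492 0.1989] 0.0537 5.053699016571045
brass 104 0.0579 [0.5671 0.2875] 0.0068 8.315608024597168
white 1631 0.0202 [0.5409 0.2453] 0.1273 3.109816312789917
white 256 0.02 [0.5046 0.1525] 0.031 3.222400188446045
white 292 0.0152 [0.5028 0.2001] 0.0191 52.97953796386719
white 326 0.0152 [0.498 0.285] 0.0191 12.42814826965332
white 1100 0.0151 [0.5826 0.2907] 0.0285 48.54518127441406
white 61 0.036 [0.6146 0.2304] 0.006 3.1124255657196045
```

View pics/w11.png

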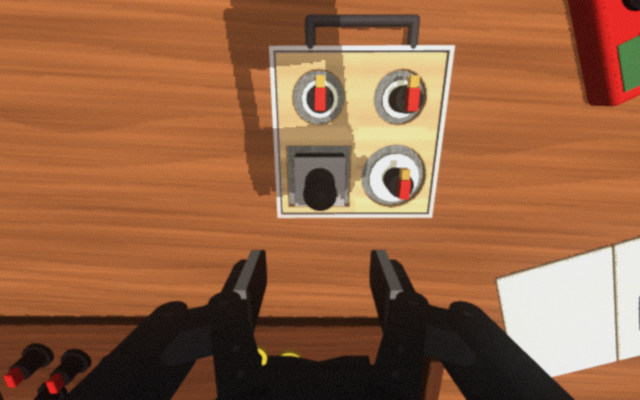

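All four parts are seated: joystick at (320,180), large button at (394,177), small buttons at (319,97) and (400,97). They are level, within 2 mm of their recess centres, at the right heights, and the terminals point to the handle.

```bash
python3 -c "
from station import manip
print(manip.sign_off())"
```

```text
the job is handed in; nothing more can be done
None
```

I put the joystick and the three round buttons in their matching recesses, level and within about 2 mm of centre with all terminals pointing to the handle, left both square-flanged buttons alone, and handed the job in at about 29 s; it returned no verdict.

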